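# Hang up the push blocks and count the batch

## Robot

A 6-joint arm with a two-finger parallel gripper is mounted at the origin on the work surface. World frame = base frame: x ahead of the robot, y to its left, z up, the work surface at z = 0. Lengths are in m, angles in degrees, forces in N, time in s.
With the tool pointing down it reaches from about 0.25 to 0.725 m from the base axis. Payload 9.7 kg.
Tool frame: the origin (TCP) lies at the very end of the fingers, on their centre line; the grasp point (between the pads) lies 19 mm behind it (bot.hold_point_z is the distance from the TCP to the grasp point, in m); z points along the fingers, y is the line along which they close (so a half turn about z gives the same grasp; the last joint's range is limited). The gripper opens to 85 mm and grips with 20 to 120 N. Pads are 22 mm wide; open, the fingers measure 114 mm over their backs; the gripper's body (76 mm by 85 mm) begins 54 mm behind the grasp point. The pads swing forward as they close: fully open they stand 13 mm farther back than shut.
Start: joints at [75.917, 4.979, 10.078, 95.1, 0, 90], TCP at [0.134, 0.533, 0.231] pointing down, gripper open.
Joint ranges: [-179.16, 179.16], [-48.56, 103.87], [-65.8, 70.77], [-126.05, 130.52], [-82.76, 87.17], [-180, 180]. Speed limits (degrees/s): [127.2, 127.2, 147.25, 180, 180, 180].

## Interface

Orientations are given as [roll, pitch, yaw] about the fixed x, y, z axes, in that order (R = Rz(yaw) Ry(pitch) Rx(roll)).
In Python, from workcell import bot gives the robot as it stands.
- The arm moves only by the tool play_rows, never from a script. Its argument "targets" is a list of rows, each an object with "grip": the closure in counts, from 0 (fully open) to 255 (shut); "linear": the shift along the world's x, y, z in cm, a list of three; "delta_rot": the turn, a rotation vector about the world's x, y, z in rad, a list of three. A call has 1 to 10 rows; each row is the pose to reach, as a shift and turn from the pose commanded when the call began; what a row does not reach only later rows make up. A row lasts 1/10 s, in which the tool goes at most 50 mm and 8.59 degrees, less where a joint would pass 70% of its speed; a pose out of reach is approached as far as the arm can. A call with a gripper value outside its range is refused whole. The fingers move at their own pace and stop on an object; "force" is the grip in N (left out, the last holds). Time passes only in rows, so rows that repeat a pose let the fingers close. It gives the time, the measured TCP pose, the force, the opening and the grip force at its end, in the units of the state.
- bot.get_obs(): the state, without advancing time (a new reading comes with each control period).
- bot.camera(name): name is "scene" or "side" or "wrist"; returns a dict with "color" (400x640x3 uint8, red, green, blue), "range_z" (400x640 float32, m along the optical axis (not along the pixel's ray), 0 where there is no reading), "fov_y" (degrees; the focal length in pixels is half the picture's height over the tangent of half this angle, whatever the lens; pixels are square), "cx", "cy" (the principal point, pixels), "world_to_cam" (4x4, takes a point from world to camera coordinates). Camera axes: x right, y up, looking along -z (the intrinsics and any distortion apply to the point x, -y, -z); pixel columns grow to the right and rows downward; lengths in m; the calibration is good to about 2 mm. A picture is of the moment at which its call begins.
- bot.job_done(): hands the job in; it is judged then, once.
Trained networks look in a picture, given as the dict that the camera call returned (one of the last four; its "shot" number tells which), for a name from the list of things; names that differ only in an ending like _2 or _b are one class to them, and where a whole thing is asked for, a point or a joint stands for the part that bears it (a point fixed in the world has none). Each returns a list of dicts, best first, with "conf" (0 to 1); they miss things now and then, are a little off and sometimes report something else, mostly with a low value. They report only what shows in the picture. A call takes as long as a camera call. They do not tell look-alikes from the thing itself.
- bot.search_frame(picture, target): "box" ([left, top, right, bottom] in pixels, round what is visible of it).
- bot.trace(picture, target): "pixels" (400x640 bool, what is visible of it) and "box" ([left, top, right, bottom] in pixels, round what is visible of it).
- bot.pinpoint(picture, target): "pixel" ([column, row] in pixels: a listed point, or the origin of a listed thing).
The state is a dict: "time": time; "q": joint angles; "qd": joint speeds; "joint_efforts": joint torques, N m; "ee_pos": TCP position; "tcp_rot": TCP orientation; "wrist_force": force on the tool from outside, world axes, zero at the start; "torque": the same for the moment, N m; "opening": finger opening in m; "grasp_force": force on a finger pad.
Only numpy, scipy, OpenCV 4.12 (cv2) and the standard library are available. Lean on these libraries where they do the work, as an engineer would, in place of code of your own. Each camera call takes 0.05 s, during which the arm holds its last target. There are 200 camera calls.

## Task

First turn all three swivel hooks so that each points the way of the white arrow on its own foot. Then hang every push block that is on the bench by its window on the hook of its own colour and let go of it, and when all are hanging, swing the red-knobbed tally lever right to its stop and let it spring back. The hooks must still face along their arrows at the end; leave the other things on the bench where they are.

Things in the scene. Friction and masses are not known exactly. Their poses are not given: they have to be found in the camera images.
- block_red_c (a point): centre of the loose red push block (may be absent) and of its window, 50 mm above its underside. red base 56 x 80 x 18 mm (x, y, z) with an upright wooden plate, 14 mm thick (x), 66 wide (y), top at 100 mm. Window through the plate along x: 40 mm wide, 32 to 68 mm above the underside; above it a solid bar, to be gripped from above across the 14 mm. About 0.22 kg; z up; same either way round
- block_blue_c (a point): centre of the loose blue push block (may be absent) and of its window, 50 mm above its underside. blue base 56 x 80 x 18 mm (x, y, z) with an upright wooden plate, 14 mm thick (x), 66 wide (y), top at 100 mm. Window through the plate along x: 40 mm wide, 32 to 68 mm above the underside; above it a solid bar, to be gripped from above across the 14 mm. About 0.22 kg; z up; same either way round
- block_yellow_c (a point): centre of the loose yellow push block (may be absent) and of its window, 50 mm above its underside. yellow base 56 x 80 x 18 mm (x, y, z) with an upright wooden plate, 14 mm thick (x), 66 wide (y), top at 100 mm. Window through the plate along x: 40 mm wide, 32 to 68 mm above the underside; above it a solid bar, to be gripped from above across the 14 mm. About 0.22 kg; z up; same either way round
- post_red: fixed post of the red hook: dark foot plate 100 x 80 x 12 mm with a white arrow on it, a 16 mm post. Origin on the bench under the post; z up; the white arrow points along its -x (roughly towards the robot)
- hook_red (a joint): angle (rad, -1.7 to 1.7) of the hook on post_red: 0 = along the white arrow, positive = counterclockwise from above. red hub, 28 mm diameter, top 177 mm above the bench; a level steel rod, 8 mm diameter, axis 165 mm above the bench, runs out to 88 mm from the post's axis, then slopes up to a tip 100 mm out, its top 182 mm above the bench. Stays where left (0.06 N m friction)
- hook_red_rod (a point): point on the axis of the red hook's rod, 60 mm from the post's axis; its -x runs out along the rod to the tip
- post_blue: fixed post of the blue hook: dark foot plate 100 x 80 x 12 mm with a white arrow on it, a 16 mm post. Origin on the bench under the post; z up; the white arrow points along its -x (roughly towards the robot)
- hook_blue (a joint): angle (rad, -1.7 to 1.7) of the hook on post_blue: 0 = along the white arrow, positive = counterclockwise from above. blue hub, 28 mm diameter, top 177 mm above the bench; a level steel rod, 8 mm diameter, axis 165 mm above the bench, runs out to 88 mm from the post's axis, then slopes up to a tip 100 mm out, its top 182 mm above the bench. Stays where left (0.06 N m friction)
- hook_blue_rod (a point): point on the axis of the blue hook's rod, 60 mm from the post's axis; its -x runs out along the rod to the tip
- post_yellow: fixed post of the yellow hook: dark foot plate 100 x 80 x 12 mm with a white arrow on it, a 16 mm post. Origin on the bench under the post; z up; the white arrow points along its -x (roughly towards the robot)
- hook_yellow (a joint): angle (rad, -1.7 to 1.7) of the hook on post_yellow: 0 = along the white arrow, positive = counterclockwise from above. yellow hub, 28 mm diameter, top 177 mm above the bench; a level steel rod, 8 mm diameter, axis 165 mm above the bench, runs out to 88 mm from the post's axis, then slopes up to a tip 100 mm out, its top 182 mm above the bench. Stays where left (0.06 N m friction)
- hook_yellow_rod (a point): point on the axis of the yellow hook's rod, 60 mm from the post's axis; its -x runs out along the rod to the tip
- tally_lever (a joint): angle in rad of the tally counter's advance lever: 0 at rest, 1.0 at its stop, counterclockwise seen from above; a spring (about 2.6 N at the knob at the stop) brings it back when released
- tally_pivot (a point): on the vertical axis of the lever, on a fixed grey counter 100 x 85 x 55 mm (top 55 mm above the bench), 85 mm above the bench, level with the knob's centre
- tally_knob (a point): centre of the upright red knob at the lever's end (16 mm diameter, from 59 to 101 mm above the bench), 75 mm from the lever's axis; moves with the lever
- chisel: loose screwdriver with a red handle, 210 mm, lying; leave it alone. Origin at its underside
- pine_block: loose pine block 90 x 45 x 40 mm; leave it alone. Origin at its underside
- cork_block: loose cork block 60 x 42 x 30 mm standing between two posts; leave it alone. Origin at its underside
- wax_jar: loose jar, 60 mm wide and high, behind the posts; leave it alone. Origin at its underside
- glue: loose white bottle, 52 mm wide, 140 mm high, behind the posts; leave it alone. Origin at its underside
- scraper: loose steel plate 90 x 45 x 4 mm lying between two posts; leave it alone. Origin at its underside
Things that resemble listed ones, but are neither listed nor needed, are in the scene too. What is shaped like the post_yellow but orange is not meant.

How it is judged (in metres and radians):
On the way, in this order (a step that is already met when the one before it is completed fails the run):
1. all three hooks point along their white arrows (value of joint hook_red between -0.25 and 0.25 rad and value of joint hook_blue between -0.25 and 0.25 rad and value of joint hook_yellow between -0.25 and 0.25 rad), for 0.2 s.
2. every push block present hangs on the hook of its colour and has been let go (x of block_red_c in the frame of post_red between -0.1 and -0.02 m and y of block_red_c in the frame of post_red between -0.035 and 0.035 m and z of block_red_c in the frame of post_red between 0.135 and 0.162 m and angle between each of block_red_c, block_blue_c, block_yellow_c's own z axis and vertical below 0.6 rad and contact force between each of block_red, block_blue, block_yellow and the fingers below 0.1 N and x of block_blue_c in the frame of post_blue between -0.1 and -0.02 m and y of block_blue_c in the frame of post_blue between -0.035 and 0.035 m and z of block_blue_c in the frame of post_blue between 0.135 and 0.162 m and x of block_yellow_c in the frame of post_yellow between -0.1 and -0.02 m and y of block_yellow_c in the frame of post_yellow between -0.035 and 0.035 m and z of block_yellow_c in the frame of post_yellow between 0.135 and 0.162 m), for 0.3 s.
3. the tally lever is swung to its stop (value of joint tally_lever above 0.9 rad), for 0.02 s.
At the end, for the whole second after the job is handed in: hooks within 0.25 rad of their arrows; each block present hangs released and still (0.04 m/s) on its colour's hook: centre 135-162 mm up, 20-100 mm in front of the post's axis, 35 mm either side of the arrow's line, tilt under 0.6 rad; tally lever within 0.08 rad of rest (all of step 1 and all of step 2 and linear speed of each of block_red, block_blue, block_yellow below 0.04 m/s and value of joint tally_lever below 0.08 rad); the robot touches nothing.
It fails at once if a bystander is moved more than 40 mm (distance of any of chisel, pine_block, cork_block, wax_jar, glue, scraper from where it was at the start of the episode above 0.04 m).
Of block_red, block_blue, block_yellow only 2 to 3 are there at a start; the rules pass over those that are not, and their reading is None.
At some moment in a run one of block_red, block_blue, block_yellow may be knocked a few centimetres aside while the robot is not near it.
It also fails if it takes over 210 s, if anything falls off the work surface, if the arm or the gripper's body presses on something with over 40 N, if the wrist force passes 120 N, or if a joint passes its speed limit or range.

## Working session

There is one attempt and no reset: what is moved stays moved. The work goes in short steps, Python scripts to look and compute and a tool call to move; the robot and the scene stay as the last step left them, time stands still between calls to the robot, and variables do not carry over. Pictures are saved under pics/ and viewed, at most 14 in all, crops included, and the job is handed in when it is done.

Besides the shell and the picture viewer there is one more tool, called after "Request:" in YAML: its name, and indented under it one key for each argument. play_rows: Moves the arm, as the interface text tells. Its arguments: {"type":"object","properties":{"targets":{"type":"array","items":{"type":"object","properties":{"grip":{"type":"number"},"linear":{"type":"array","items":{"type":"number"}},"delta_rot":{"type":"array","items":{"type":"number"}}}}},"force":{"type":"number"}},"required":["targets"]}

```bash
mkdir -p pics; ls
cat > h.py <<'E'
import numpy as np, cv2
from workcell import bot
def K(p):
    f=200/np.tan(np.radians(p["fov_y"]/2)); return f,p["cx"],p["cy"]
def world(p,u,v,z=None,d=None):
    f,cx,cy=K(p); T=np.linalg.inv(p["world_to_cam"])
    r=np.array([(u-cx)/f,-(v-cy)/f,-1.0]); o=T[:3,3]; w=T[:3,:3]@r
    if z is not None: return o+w*(z-o[2])/w[2]
    if d is None: d=p["range_z"][int(round(v)),int(round(u))]
    return o+w*d
def cloud(p):
    f,cx,cy=K(p); T=np.linalg.inv(p["world_to_cam"]); v,u=np.mgrid[:400,:640]; d=p["range_z"]
    P=np.stack([(u-cx)/f*d,-(v-cy)/f*d,-d],-1)@T[:3,:3].T+T[:3,3]; P[d==0]=np.nan; return P
def save(p,n): cv2.imwrite(f"pics/{n}.png",p["color"][:,:,::-1])
E
python3 - <<'E'
from h import *
for c in ["scene","side","wrist"]:
    p=bot.camera(c); save(p,c+"0"); print(c,p["fov_y"],np.linalg.inv(p["world_to_cam"])[:3,3].round(3), -np.linalg.inv(p["world_to_cam"])[:3,2].round(2), [k for k in p.keys()])
    if c=="wrist": continue
    for t,z in [("post_red",0),("post_blue",0),("post_yellow",0),("hook_red_rod",.165),("hook_blue_rod",.165),("hook_yellow_rod",.165),("block_red_c",.05),("block_blue_c",.05),("block_yellow_c",.05),("tally_pivot",.085),("tally_knob",.085),("chisel",0),("pine_block",0),("cork_block",0),("wax_jar",0),("glue",0),("scraper",0)]:
        print(t,[(round(r["conf"],2),np.round(r["pixel"]).astype(int).tolist(),world(p,*r["pixel"],z=z)[:2].round(3).tolist()) for r in bot.pinpoint(p,t)[:3]])
print(bot.get_obs())
E
```

```text
pics
scene 56.3981281741005 [1.335 0.089 0.65 ] [-0.82 -0.1  -0.56] ['color', 'range_z', 'fov_y', 'cx', 'cy', 'world_to_cam', 'shot']
post_red [(0.66, [389, 276], [0.675, 0.197]), (0.5, [312, 268], [0.665, 0.011])]
post_blue [(0.95, [232, 266], [0.673, -0.192])]
post_yellow [(0.76, [395, 206], [0.372, 0.235]), (0.72, [309, 266], [0.658, 0.001]), (0.66, [135, 264], [0.692, -0.437])]
hook_red_rod [(0.72, [372, 211], [0.642, 0.145]), (0.24, [184, 194], [0.606, -0.308])]
hook_blue_rod [(0.76, [238, 198], [0.612, -0.172]), (0.69, [457, 235], [0.713, 0.314]), (0.49, [266, 295], [0.907, -0.041])]
hook_yellow_rod [(0.86, [287, 208], [0.645, -0.048]), (0.63, [126, 199], [0.641, -0.438]), (0.59, [396, 147], [0.302, 0.226])]
block_red_c [(0.58, [270, 198], [0.435, -0.139])]
block_blue_c []
block_yellow_c [(0.77, [325, 199], [0.426, 0.023])]
tally_pivot [(0.82, [186, 195], [0.494, -0.365]), (0.69, [388, 276], [0.762, 0.182]), (0.23, [203, 179], [0.401, -0.348])]
tally_knob [(0.73, [202, 181], [0.413, -0.346]), (0.54, [273, 250], [0.702, -0.074])]
chisel [(0.97, [457, 234], [0.497, 0.394])]
pine_
[... 1641 characters left out ...]
'cx', 'cy', 'world_to_cam', 'shot']
{'time': 1.85, 'q': array([7.59162637e+01, 4.97896657e+00, 1.00783585e+01, 9.51007657e+01,
       1.23808641e-03, 9.00001783e+01]), 'qd': array([ 0.03825584, -0.0217283 ,  0.02203598,  0.04548533,  0.09245431,
        0.10367942]), 'joint_efforts': array([ 3.79729627e-04, -5.20091271e+01,  4.64859509e+01,  1.57051207e-03,
        8.36377853e-05,  1.95609886e-06]), 'ee_pos': array([0.13382796, 0.53345757, 0.2312848 ]), 'tcp_rot': array([-1.79998626e+02, -1.23808213e-03,  1.65916085e+02]), 'wrist_force': array([-0.73465623,  0.1868511 , -0.49826169]), 'torque': array([ 0.03332047,  0.01804478, -0.02844977]), 'grasp_force': 0.0, 'opening': 0.0853882929017061}
```

View pics/scene0.png

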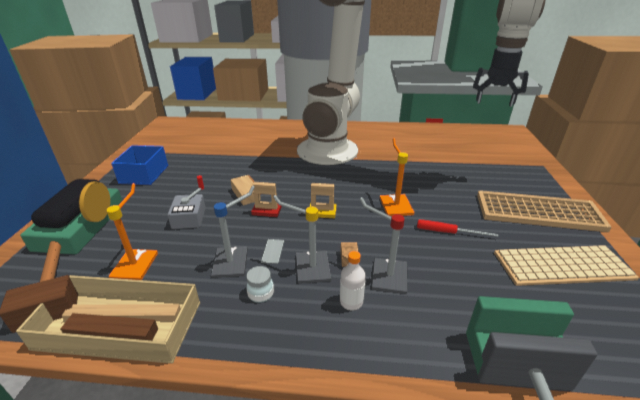

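View pics/side0.png

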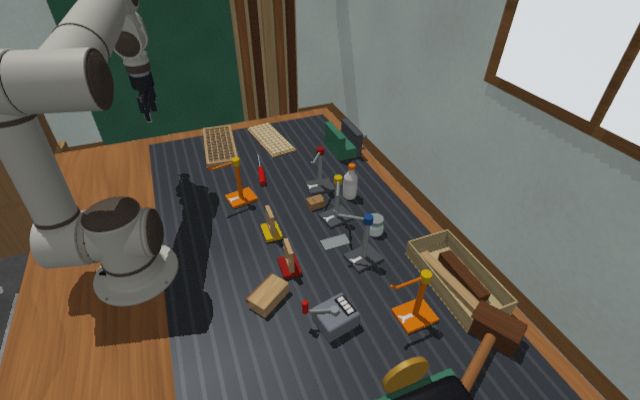

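The scene picture shows the blue, yellow and red posts at (230,262), (312,266) and (389,274), the red block at (265,200) and the yellow block at (323,200). There is no blue block. The orange posts at (135,264) and (397,205) are decoys, and the tally is at (187,210). Next I measure the geometry.

Run:
```python
from h import *
ps=[bot.camera("scene"),bot.camera("side")]
posts={"red":(.675,.2),"yellow":(.66,.003),"blue":(.666,-.195)}
for i,p in enumerate(ps):
    P=cloud(p).reshape(-1,3); C=p["color"].reshape(-1,3).astype(int)
    print(["scene","side"][i])
    for n,(x,y) in posts.items():
        r=np.hypot(P[:,0]-x,P[:,1]-y)
        m=(r<.15)&(P[:,2]>.15)&(P[:,2]<.2)
        hub=m&(C.max(1)-C.min(1)>70); rod=m&(C.max(1)-C.min(1)<50)
        print(n,"hub",hub.sum(),P[hub].mean(0).round(3),"top",np.nanmax(P[hub][:,2]).round(3) if hub.any() else 0)
        h=P[hub].mean(0)[:2]
        rod&=(np.hypot(*(P[:,:2]-h).T)<.13)
        if rod.sum()>5:
            q=P[rod]; far=q[np.argsort(-np.hypot(*(q[:,:2]-h).T))[:6]].mean(0); print("  rod",rod.sum(),q.mean(0).round(3),"far",far.round(3),"dir from hub deg",np.degrees(np.arctan2(*(h-far[:2])[::-1])).round(1))
        f=(r<.1)&(P[:,2]>.006)&(P[:,2]<.022)&(C.max(1)<130)
        w=(r<.1)&(P[:,2]>.004)&(P[:,2]<.025)&(C.min(1)>150)
        rect=cv2.minAreaRect((P[f][:,:2]*1000).astype(np.float32)); print("  foot",f.sum(),np.round(rect[0]),np.round(rect[1]),round(rect[2],1),"white",w.sum(),P[w].mean(0).round(3) if w.any() else 0)
    for n,(x,y) in {"red":(.435,-.145),"yellow":(.43,.018)}.items():
        r=np.hypot(P[:,0]-x,P[:,1]-y)
        t=(r<.07)&(P[:,2]>.075)&(P[:,2]<.11); b=(r<.07)&(P[:,2]>.010)&(P[:,2]<.026)
        for nm,m in (("plate",t),("base",b)):
            rect=cv2.minAreaRect((P[m][:,:2]*1000).astype(np.float32)); print(n,nm,m.sum(),P[m].mean(0).round(3),np.round(rect[0]),np.round(rect[1]),round(rect[2],1))
    for t in ["hook_red","hook_yellow","hook_blue"]:
        print(t,[(round(r["conf"],2),r["box"]) for r in bot.trace(p,t)[:3]])
im=[cv2.resize(ps[0]["color"][180:310,200:430],(800,452),interpolation=cv2.INTER_CUBIC)]
cv2.imwrite("pics/z1.png",im[0][:,:,::-1])
cv2.imwrite("pics/z2.png",cv2.resize(ps[1]["color"][140:280,270:400],(557,600),interpolation=cv2.INTER_CUBIC)[:,:,::-1])
```

```text
scene
red hub 133 [0.684 0.198 0.172] top 0.179
  rod 159 [0.647 0.155 0.166] far [0.615 0.119 0.179] dir from hub deg 49.1
  foot 952 [679. 196.] [ 78. 102.] 84.3 white 5 [0.633 0.193 0.012]
yellow hub 157 [0.67  0.011 0.17 ] top 0.178
  rod 166 [ 0.636 -0.002  0.168] far [0.626 0.132 0.167] dir from hub deg -70.4
  foot 908 [660.  35.] [103. 128.] 10.6 white 12 [ 0.625 -0.051  0.007]
blue hub 67 [ 0.665 -0.194  0.175] top 0.177
  rod 167 [ 0.626 -0.155  0.167] far [ 0.626 -0.072  0.171] dir from hub deg -72.5
  foot 810 [ 666. -198.] [103.  80.] 9.4 white 27 [ 0.628 -0.175  0.009]
red plate 202 [ 0.441 -0.15   0.09 ] [ 437. -152.] [67. 17.] 84.9
red base 242 [ 0.45  -0.15   0.017] [ 443. -153.] [82. 46.] 86.2
yellow plate 211 [0.433 0.016 0.09 ] [429.  15.] [21. 64.] 0.5
yellow base 173 [0.441 0.029 0.017] [431.  16.] [81. 56.] 87.3
hook_red [(0.9, [360.1, 195.5, 405.4, 230.2])]
hook_yellow [(0.76, [103.8, 185.7, 134.2, 218.7]), (0.6, [273.8, 193.2, 316.7, 218.7]), (0.6, [396.3, 142.1, 404.6, 166.6])]
hook_blue [(0.78, [213.2, 185.6, 252.0, 218.0])]
side
red hub 24 [0.673 0.197 0.1
[... 371 characters left out ...]
0.198  0.176] top 0.178
  rod 117 [ 0.618 -0.168  0.167] far [ 0.617 -0.08   0.176] dir from hub deg -69.6
  foot 553 [ 677. -180.] [143. 112.] 9.4 white 32 [ 0.631 -0.201  0.011]
red plate 129 [ 0.429 -0.16   0.093] [ 430. -153.] [68. 15.] 87.8
red base 287 [ 0.427 -0.163  0.017] [ 430. -154.] [81. 56.] 86.7
yellow plate 100 [0.421 0.007 0.093] [422.  14.] [67. 14.] 89.4
yellow base 226 [0.42  0.005 0.017] [423.  14.] [83. 57.] 88.9
hook_red []
hook_yellow [(0.64, [392.0, 270.5, 428.3, 288.8]), (0.62, [329.3, 174.7, 340.5, 196.9]), (0.6, [207.3, 158.7, 239.5, 167.8])]
hook_blue [(0.76, [333.7, 209.2, 373.6, 225.8]), (0.53, [341.8, 163.6, 357.7, 201.2]), (0.53, [321.6, 233.9, 352.1, 253.3])]
```

View pics/z1.png

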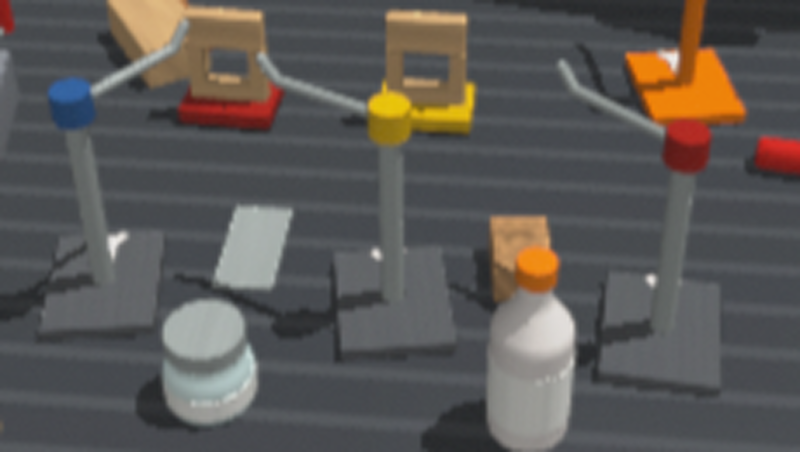

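View pics/z2.png

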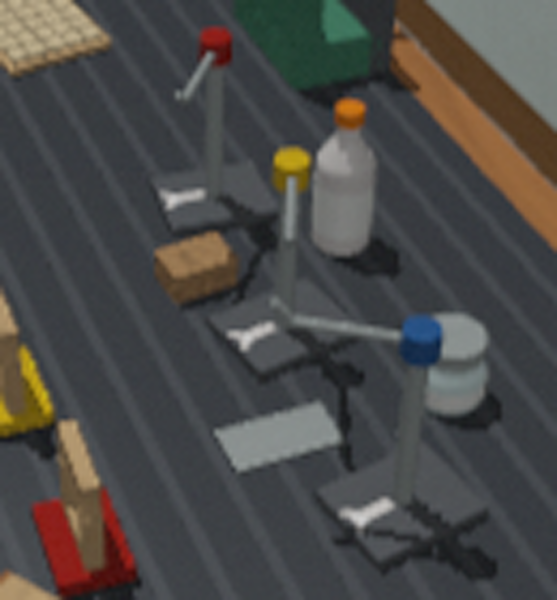

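The hooks need turning: red and yellow swing toward -y and blue toward +y. I'll move to a central look pose for a close measurement with the wrist camera.

Request:
play_rows:
  targets:
    - {"grip":0,"linear":[0,0,10],"delta_rot":[0,0,0]}
    - {"grip":0,"linear":[8,-8,13],"delta_rot":[0,0,-0.15]}
    - {"grip":0,"linear":[35,-43,13],"delta_rot":[0,0,-1.325]}
    - {"grip":0,"linear":[35,-43,13],"delta_rot":[0,0,-1.325]}
    - {"grip":0,"linear":[35,-43,13],"delta_rot":[0,0,-1.325]}
    - {"grip":0,"linear":[35,-43,13],"delta_rot":[0,0,-1.325]}
    - {"grip":0,"linear":[35,-43,13],"delta_rot":[0,0,-1.325]}
    - {"grip":0,"linear":[35,-43,13],"delta_rot":[0,0,-1.325]}
    - {"grip":0,"linear":[35,-43,13],"delta_rot":[0,0,-1.325]}
    - {"grip":0,"linear":[35,-43,13],"delta_rot":[0,0,-1.325]}

```text
time: 3.25
ee_pos: [0.4123, 0.192, 0.3503]
tcp_rot: [180.0, -0.0, 89.7]
wrist_force: [0.9, 0.7, -0.3]
opening: 0.0853
grasp_force: 0.0
```

Request:
play_rows:
  targets:
    - {"grip":0,"linear":[0,0,0],"delta_rot":[0,0,0]}
    - {"grip":0,"linear":[0,0,0],"delta_rot":[0,0,0]}
    - {"grip":0,"linear":[0,0,0],"delta_rot":[0,0,0]}
    - {"grip":0,"linear":[0,0,0],"delta_rot":[0,0,0]}
    - {"grip":0,"linear":[0,0,0],"delta_rot":[0,0,0]}

```text
time: 3.75
ee_pos: [0.4108, 0.1949, 0.3498]
tcp_rot: [180.0, -0.0, 90.1]
wrist_force: [-0.4, -0.5, -0.8]
opening: 0.0854
grasp_force: 0.0
```

Request:
play_rows:
  targets:
    - {"grip":255,"linear":[4,-5,0]}
    - {"grip":255,"linear":[7,-9,0]}
    - {"grip":255,"linear":[7,-9,0]}
    - {"grip":255,"linear":[7,-9,0]}
    - {"grip":255,"linear":[7,-9,0]}

```text
validation failed for argument at $.ta...
```

Run:
```python
from h import *
p=bot.camera("wrist"); save(p,"w1"); np.save("w1.npy",cloud(p))
print(bot.get_obs()["ee_pos"],np.linalg.inv(p["world_to_cam"])[:3,3])
for t,z in [("post_red",0),("post_blue",0),("post_yellow",0),("hook_red_rod",.165),("hook_blue_rod",.165),("hook_yellow_rod",.165),("block_red_c",.05),("block_blue_c",.05),("block_yellow_c",.05),("tally_pivot",.085),("tally_knob",.085)]:
    print(t,[(round(r["conf"],2),np.round(r["pixel"]).astype(int).tolist(),world(p,*r["pixel"],z=z)[:2].round(3).tolist()) for r in bot.pinpoint(p,t)[:3]])
```

```text
[0.41093    0.19474187 0.34980013] [0.40897523 0.27699329 0.49289841]
post_red [(0.89, [487, 150], [0.676, 0.201]), (0.2, [464, 254], [0.667, 0.011])]
post_blue []
post_yellow [(0.94, [465, 253], [0.669, 0.013]), (0.8, [300, 126], [0.373, 0.239])]
hook_red_rod [(0.6, [516, 210], [0.633, 0.157])]
hook_blue_rod []
hook_yellow_rod [(0.62, [232, 149], [0.311, 0.227])]
block_red_c [(0.92, [334, 347], [0.43, -0.154])]
block_blue_c []
block_yellow_c [(0.96, [329, 265], [0.42, 0.017])]
tally_pivot []
tally_knob [(0.53, [461, 254], [0.619, 0.057])]
```

View pics/w1.png

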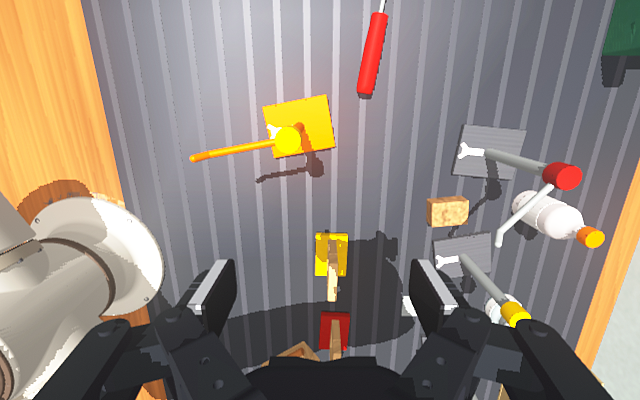

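The wrist picture shows the red foot with its arrow at (468,150), the yellow foot arrow at (450,260), both arrows pointing left (-x), and the yellow and red blocks at (330,255) and (335,335). I'll shift to see the yellow and blue posts.

Request:
play_rows:
  targets:
    - {"grip":255,"linear":[-2,-5,0],"delta_rot":[0,0,0]}
    - {"grip":255,"linear":[-4,-10,0],"delta_rot":[0,0,0]}
    - {"grip":255,"linear":[-6,-15,0],"delta_rot":[0,0,0]}
    - {"grip":255,"linear":[-6,-20,0],"delta_rot":[0,0,0]}
    - {"grip":255,"linear":[-6,-20,0],"delta_rot":[0,0,0]}
    - {"grip":255,"linear":[-6,-20,0],"delta_rot":[0,0,0]}

```text
time: 4.95
ee_pos: [0.3511, -0.0078, 0.3501]
tcp_rot: [179.9, 0.0, 89.8]
wrist_force: [0.3, -0.3, -0.1]
opening: 0.0001
grasp_force: 0.0
```

Run:
```python
from h import *
p=bot.camera("wrist"); save(p,"w2"); np.save("w2.npy",cloud(p))
print(bot.get_obs()["ee_pos"],np.linalg.inv(p["world_to_cam"])[:3,3])
for t,z in [("post_red",0),("post_blue",0),("post_yellow",0),("hook_red_rod",.165),("hook_blue_rod",.165),("hook_yellow_rod",.165),("block_red_c",.05),("block_yellow_c",.05),("tally_pivot",.085),("tally_knob",.085)]:
    print(t,[(round(r["conf"],2),np.round(r["pixel"]).astype(int).tolist(),world(p,*r["pixel"],z=z)[:2].round(3).tolist()) for r in bot.pinpoint(p,t)[:3]])
for n in ("w1","w2"):
  P=np.load(n+".npy").reshape(-1,3); C=cv2.imread(f"pics/{n}.png")[:,:,::-1].reshape(-1,3).astype(int)
  for k,(x,y) in {"red":(.676,.2),"yellow":(.665,.008),"blue":(.666,-.195)}.items():
    r=np.hypot(P[:,0]-x,P[:,1]-y); 
    f=(r<.07)&(P[:,2]>.007)&(P[:,2]<.017)
    w=f&(C.min(1)>190)
    if f.sum()<50: continue
    rect=cv2.minAreaRect((P[f][:,:2]*1000).astype(np.float32)); print(n,k,"foot",f.sum(),np.round(rect[0]),np.round(rect[1]),round(rect[2],1),P[f][:,2].mean().round(3),end=" ")
    if w.sum()>8:
        vx=cv2.fitLine((P[w][:,:2]*1000).astype(np.float32),cv2.DIST_L2,0,1,1).ravel(); print("arrow",w.sum(),P[w].mean(0).round(3),np.degrees(np.arctan(vx[1]/vx[0])).round(1),end="")
    h=(r<.13)&(P[:,2]>.155)&(P[:,2]<.19); hub=h&(C.max(1)-C.min(1)>90)
    if hub.sum()>5: print(" hub",P[hub].mean(0).round(3),hub.sum(),end="")
    rod=h&(C.max(1)-C.min(1)<40)
    if rod.sum()>5:
        q=P[rod]; vx=cv2.fitLine((q[:,:2]*1000).astype(np.float32),cv2.DIST_HUBER,0,1,1).ravel(); print(" rod",rod.sum(),q.mean(0).round(3),np.degrees(np.arctan(vx[1]/vx[0])).round(1))
    else: print()
```

```text
[ 0.35135702 -0.00673838  0.34991757] [0.34970793 0.07438863 0.49312712]
post_red [(0.66, [548, 5], [0.67, 0.2])]
post_blue [(0.59, [489, 252], [0.652, -0.189])]
post_yellow [(0.87, [518, 139], [0.664, 0.013]), (0.77, [488, 362], [0.694, -0.448])]
hook_red_rod [(0.86, [622, 11], [0.633, 0.153])]
hook_blue_rod [(0.91, [530, 295], [0.614, -0.164])]
hook_yellow_rod [(0.87, [573, 209], [0.638, -0.046])]
block_red_c [(0.57, [372, 246], [0.43, -0.151])]
block_yellow_c [(0.8, [373, 139], [0.422, 0.02])]
tally_pivot []
tally_knob [(0.67, [503, 79], [0.577, 0.098])]
w1 red foot 2819 [674. 197.] [ 80. 101.] 84.7 0.012 arrow 233 [0.642 0.201 0.013] -6.3 hub [0.67  0.2   0.174] 731 rod 667 [0.636 0.154 0.169] 50.2
w1 yellow foot 1974 [660.  11.] [100.  82.] 10.2 0.012 arrow 173 [0.63  0.006 0.013] 10.7 hub [0.654 0.018 0.17 ] 450 rod 106 [0.619 0.097 0.176] -72.2
w2 red foot 2586 [672. 181.] [ 50. 102.] 86.4 0.012 arrow 228 [0.644 0.198 0.013] 5.4 rod 597 [0.625 0.14  0.171] 49.7
w2 yellow foot 2930 [660.  11.] [101.  81.] 10.6 0.012 arrow 241 [0.63  0.006 0.013] 11.2 hub [0.655 0.013 0.172] 922 rod 864 [ 0.631 -0.017  0.171] -83.6
w2 blue foot 2052 [ 661. -198.] [101.  81.] 9.8 0.012 arrow 154 [ 0.631 -0.202  0.013] 3.4 hub [ 0.659 -0.193  0.174] 434 rod 440 [ 0.617 -0.154  0.171] -39.8
```

View pics/w2.png

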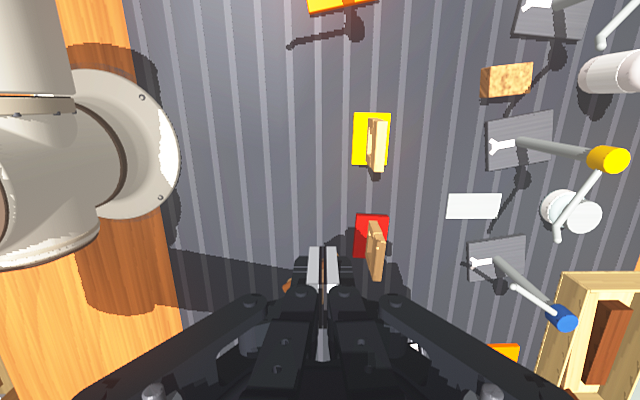

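The second picture confirms the yellow arrow at (500,147), the blue arrow at (482,263), the blue rod running from the hub (565,320) to about (480,262), and the blocks at (372,140) and (372,240). Feet and rods agree between views. I push the red hook first.

Request:
play_rows:
  targets:
    - {"grip":255,"linear":[29.4,13,-12],"delta_rot":[0,0,0]}
    - {"grip":255,"linear":[29.4,13,-12],"delta_rot":[0,0,0]}
    - {"grip":255,"linear":[29.4,13,-12],"delta_rot":[0,0,0]}
    - {"grip":255,"linear":[29.4,13,-12],"delta_rot":[0,0,0]}
    - {"grip":255,"linear":[29.4,13,-12],"delta_rot":[0,0,0]}
    - {"grip":255,"linear":[29.4,13,-12],"delta_rot":[0,0,0]}
    - {"grip":255,"linear":[29.4,13,-12],"delta_rot":[0,0,0]}
    - {"grip":255,"linear":[29.4,13,-12],"delta_rot":[0,0,0]}
    - {"grip":255,"linear":[29.4,13,-16],"delta_rot":[0,0,0]}
    - {"grip":255,"linear":[29.4,13,-20],"delta_rot":[0,0,0]}

```text
time: 6.5
ee_pos: [0.646, 0.1242, 0.1495]
tcp_rot: [179.9, -0.0, 90.0]
wrist_force: [0.2, 0.9, -0.9]
opening: 0.0001
grasp_force: 0.0
```

Request:
play_rows:
  targets:
    - {"grip":255,"linear":[-1.2,1,0],"delta_rot":[0,0,0]}
    - {"grip":255,"linear":[-2.4,2,0],"delta_rot":[0,0,0]}
    - {"grip":255,"linear":[-3.8,3.4,0],"delta_rot":[0,0,0]}
    - {"grip":255,"linear":[-4.2,4.6,0],"delta_rot":[0,0,0]}
    - {"grip":255,"linear":[-4.6,5.8,0],"delta_rot":[0,0,0]}
    - {"grip":255,"linear":[-4.9,6.9,0],"delta_rot":[0,0,0]}
    - {"grip":255,"linear":[-4.9,6.9,0],"delta_rot":[0,0,0]}
    - {"grip":255,"linear":[-4.9,6.0,0],"delta_rot":[0,0,0]}
    - {"grip":255,"linear":[-4.9,5.0,4],"delta_rot":[0,0,0]}
    - {"grip":255,"linear":[-4.9,5.0,8],"delta_rot":[0,0,0]}

```text
time: 7.5
ee_pos: [0.5959, 0.1717, 0.2295]
tcp_rot: [-179.8, 0.1, 89.9]
wrist_force: [1.4, -0.2, 1.1]
opening: -0.0003
grasp_force: 0.0
```

Request:
play_rows:
  targets:
    - {"grip":255,"linear":[6.3,-24.1,0],"delta_rot":[0,0,0]}
    - {"grip":255,"linear":[6.3,-24.1,0],"delta_rot":[0,0,0]}
    - {"grip":255,"linear":[6.3,-24.1,0],"delta_rot":[0,0,0]}
    - {"grip":255,"linear":[6.3,-24.1,0],"delta_rot":[0,0,0]}
    - {"grip":255,"linear":[6.3,-24.1,0],"delta_rot":[0,0,0]}
    - {"grip":255,"linear":[6.3,-24.1,0],"delta_rot":[0,0,0]}
    - {"grip":255,"linear":[6.3,-24.1,-4],"delta_rot":[0,0,0]}
    - {"grip":255,"linear":[6.3,-24.1,-8],"delta_rot":[0,0,0]}
    - {"grip":255,"linear":[6.3,-24.1,-8],"delta_rot":[0,0,0]}

```text
time: 8.4
ee_pos: [0.6564, -0.0677, 0.1431]
tcp_rot: [-179.4, -0.1, 89.9]
wrist_force: [-0.1, 0.5, -0.5]
opening: 0.0
grasp_force: 0.0
```

Request:
play_rows:
  targets:
    - {"grip":255,"linear":[-1.5,0.6,0],"delta_rot":[0,0,0]}
    - {"grip":255,"linear":[-3,1.2,0],"delta_rot":[0,0,0]}
    - {"grip":255,"linear":[-4.5,1.9,0],"delta_rot":[0,0,0]}
    - {"grip":255,"linear":[-5.4,3,0],"delta_rot":[0,0,0]}
    - {"grip":255,"linear":[-6.3,4.1,0],"delta_rot":[0,0,0]}
    - {"grip":255,"linear":[-7,5.2,0],"delta_rot":[0,0,0]}
    - {"grip":255,"linear":[-7,5.2,0],"delta_rot":[0,0,0]}
    - {"grip":255,"linear":[-7,4.4,0],"delta_rot":[0,0,0]}
    - {"grip":255,"linear":[-7,3.4,4],"delta_rot":[0,0,0]}
    - {"grip":255,"linear":[-7,3.4,8],"delta_rot":[0,0,0]}

```text
time: 9.4
ee_pos: [0.5888, -0.0347, 0.2293]
tcp_rot: [-179.8, 0.0, 89.9]
wrist_force: [1.0, -0.3, 0.8]
opening: 0.0001
grasp_force: 0.0
```

Request:
play_rows:
  targets:
    - {"grip":255,"linear":[3.3,-9.3,0],"delta_rot":[0,0,0]}
    - {"grip":255,"linear":[3.3,-9.3,0],"delta_rot":[0,0,0]}
    - {"grip":255,"linear":[3.3,-9.3,0],"delta_rot":[0,0,0]}
    - {"grip":255,"linear":[3.3,-9.3,-4],"delta_rot":[0,0,0]}
    - {"grip":255,"linear":[3.3,-9.3,-8],"delta_rot":[0,0,0]}
    - {"grip":255,"linear":[3.3,-9.3,-8],"delta_rot":[0,0,0]}

```text
time: 10.0
ee_pos: [0.6196, -0.1262, 0.1431]
tcp_rot: [-179.4, -0.1, 90.0]
wrist_force: [0.6, 0.1, -0.3]
opening: 0.0004
grasp_force: 0.0
```

Request:
play_rows:
  targets:
    - {"grip":255,"linear":[-1,-1.1,0],"delta_rot":[0,0,0]}
    - {"grip":255,"linear":[-2,-2.2,0],"delta_rot":[0,0,0]}
    - {"grip":255,"linear":[-2.9,-3.4,0],"delta_rot":[0,0,0]}
    - {"grip":255,"linear":[-3.3,-4.5,0],"delta_rot":[0,0,0]}
    - {"grip":255,"linear":[-3.6,-5.6,0],"delta_rot":[0,0,0]}
    - {"grip":255,"linear":[-3.7,-6.7,0],"delta_rot":[0,0,0]}
    - {"grip":255,"linear":[-3.7,-6.7,0],"delta_rot":[0,0,0]}
    - {"grip":255,"linear":[-3.7,-5.5,0],"delta_rot":[0,0,0]}
    - {"grip":255,"linear":[-3.7,-4.5,4],"delta_rot":[0,0,0]}
    - {"grip":255,"linear":[-3.7,-4.5,8],"delta_rot":[0,0,0]}

```text
time: 11.0
ee_pos: [0.5848, -0.1688, 0.2294]
tcp_rot: [-179.8, -0.1, 90.1]
wrist_force: [2.5, -1.2, 0.5]
opening: 0.0002
grasp_force: 0.0
```

Request:
play_rows:
  targets:
    - {"grip":150,"linear":[-5,4,3],"delta_rot":[0,0,0]}
    - {"grip":150,"linear":[-10,8,6],"delta_rot":[0,0,0]}
    - {"grip":150,"linear":[-15,12,9],"delta_rot":[0,0,0]}
    - {"grip":150,"linear":[-20,16,12],"delta_rot":[0,0,0]}
    - {"grip":150,"linear":[-20,16,12],"delta_rot":[0,0,0]}
    - {"grip":150,"linear":[-20,16,12],"delta_rot":[0,0,0]}
    - {"grip":150,"linear":[-20,16,12],"delta_rot":[0,0,0]}

```text
time: 11.7
ee_pos: [0.3833, -0.0088, 0.3529]
tcp_rot: [179.7, -0.0, 90.2]
wrist_force: [-0.7, 0.3, 0.1]
opening: 0.0349
grasp_force: 0.0
```

```bash
cat > look.py <<'E'
from h import *
import sys
n=sys.argv[1]
p=bot.camera("wrist"); save(p,n); P=cloud(p); C=p["color"].reshape(-1,3).astype(int)
print(bot.get_obs()["ee_pos"].round(4),bot.get_obs()["opening"])
for t,z in [("hook_red_rod",.165),("hook_blue_rod",.165),("hook_yellow_rod",.165),("block_red_c",.05),("block_blue_c",.05),("block_yellow_c",.05)]:
    print(t,[(round(r["conf"],2),np.round(r["pixel"]).astype(int).tolist(),world(p,*r["pixel"],z=z)[:2].round(3).tolist()) for r in bot.pinpoint(p,t)[:3]])
P=P.reshape(-1,3); T=np.linalg.inv(p["world_to_cam"])[:3,3]
for k,(x,y,a) in {"red":(.672,.198,-6),"yellow":(.660,.011,10.5),"blue":(.661,-.197,9.5)}.items():
    r=np.hypot(P[:,0]-x,P[:,1]-y)
    rod=(r>.03)&(r<.085)&(P[:,2]>.158)&(P[:,2]<.175)&(C.max(1)-C.min(1)<40)
    if rod.sum()>15:
        q=P[rod].mean(0); print(k,"rod",rod.sum(),q.round(3),"hook angle deg",(np.degrees(np.arctan2(y-q[1],x-q[0]))-a).round(1))
sat=C.max(1)-C.min(1)
hsv=cv2.cvtColor(p["color"],cv2.COLOR_RGB2HSV).reshape(-1,3)
for k,(x,y) in {"red":(.432,-.151),"yellow":(.423,.016)}.items():
    r=np.hypot(P[:,0]-x,P[:,1]-y)
    for nm,m in (("top",(r<.09)&(P[:,2]>.094)&(P[:,2]<.106)),("base",(r<.09)&(P[:,2]>.012)&(P[:,2]<.024)&(hsv[:,1]>180))):
        if m.sum()>20:
            rect=cv2.minAreaRect((P[m][:,:2]*1000).astype(np.float32)); print(k,nm,m.sum(),P[m].mean(0).round(3),np.round(rect[0]),np.round(rect[1]),round(rect[2],1))
E
python3 look.py w3
```

```text
[ 0.3846 -0.0096  0.3513] 0.03515867197149048
hook_red_rod [(0.36, [478, 82], [0.542, 0.092])]
hook_blue_rod [(0.83, [489, 320], [0.604, -0.204]), (0.74, [331, 117], [0.391, 0.057])]
hook_yellow_rod [(0.89, [519, 167], [0.602, 0.003])]
block_red_c [(0.98, [352, 244], [0.431, -0.15])]
block_blue_c []
block_yellow_c [(0.65, [333, 118], [0.398, 0.049])]
yellow rod 365 [0.603 0.005 0.168] hook angle deg -4.9
blue rod 174 [ 0.615 -0.204  0.168] hook angle deg -0.7
red top 270 [ 0.429 -0.148  0.1  ] [ 430. -152.] [67. 13.] 82.7
red base 774 [ 0.427 -0.142  0.018] [ 431. -151.] [78. 55.] 86.8
yellow top 572 [0.4   0.05  0.101] [400.  49.] [13. 64.] 0.6
yellow base 1300 [0.399 0.051 0.019] [400.  49.] [56. 79.] 0.4
```

View pics/w3.png

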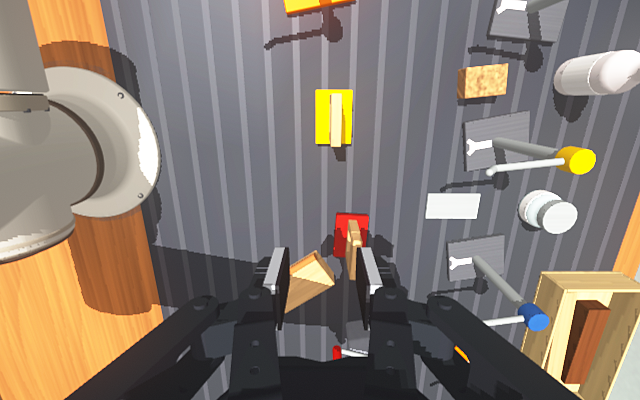

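The yellow block was knocked to (0.400, 0.049), and the yellow and blue hooks are aligned (rods at (530,165) and (500,322)). I'll go above the yellow block and check the red hook from there.

Request:
play_rows:
  targets:
    - {"grip":100,"linear":[1.5,4,-5],"delta_rot":[0,0,0]}
    - {"grip":100,"linear":[1.5,5.8,-10],"delta_rot":[0,0,0]}
    - {"grip":100,"linear":[1.5,5.8,-14],"delta_rot":[0,0,0]}
    - {"grip":100,"linear":[1.5,5.8,-14],"delta_rot":[0,0,0]}
    - {"grip":100,"linear":[1.5,5.8,-14],"delta_rot":[0,0,0]}

```text
time: 12.55
ee_pos: [0.4, 0.0466, 0.2095]
tcp_rot: [-179.9, 0.0, 90.0]
wrist_force: [0.5, -0.0, 0.5]
opening: 0.052
grasp_force: 0.0
```

```bash
sed -i 's/"yellow":(.423,.016)}/"yellow":(.400,.049)}/' look.py; python3 look.py w4
```

```text
[0.4009 0.0465 0.2115] 0.05186213746699155
hook_red_rod []
hook_blue_rod []
hook_yellow_rod [(0.87, [606, 283], [0.601, 0.004]), (0.37, [587, 279], [0.587, 0.007])]
block_red_c [(0.74, [347, 337], [0.428, -0.151])]
block_blue_c []
block_yellow_c [(0.62, [322, 180], [0.397, 0.051])]
yellow rod 792 [0.598 0.006 0.168] hook angle deg -6.0
red top 162 [ 0.433 -0.123  0.099] [ 433. -124.] [12. 14.] 87.8
red base 1391 [ 0.429 -0.143  0.018] [ 432. -151.] [81. 56.] 86.8
yellow top 1154 [0.4   0.051 0.1  ] [400.  49.] [66. 14.] 89.7
yellow base 2396 [0.399 0.053 0.019] [400.  49.] [79. 56.] 89.9
```

Request:
play_rows:
  force: 50
  targets:
    - {"grip":100,"linear":[0,0.2,-5],"delta_rot":[0,0,0]}
    - {"grip":100,"linear":[0,0.2,-10],"delta_rot":[0,0,0]}
    - {"grip":100,"linear":[0,0.2,-13.9],"delta_rot":[0,0,0]}
    - {"grip":100,"linear":[0,0.2,-13.9],"delta_rot":[0,0,0]}
    - {"grip":255,"linear":[0,0.2,-13.9],"delta_rot":[0,0,0]}
    - {"grip":255,"linear":[0,0.2,-13.9],"delta_rot":[0,0,0]}
    - {"grip":255,"linear":[0,0.2,-13.9],"delta_rot":[0,0,0]}
    - {"grip":255,"linear":[0,0.2,-13.9],"delta_rot":[0,0,0]}
    - {"grip":255,"linear":[0,0.2,-13.9],"delta_rot":[0,0,0]}
    - {"grip":255,"linear":[0,0.2,-13.9],"delta_rot":[0,0,0]}

```text
time: 13.9
ee_pos: [0.4016, 0.049, 0.0734]
tcp_rot: [179.8, -0.0, 90.0]
wrist_force: [-2.4, -0.9, 7.8]
opening: 0.0131
grasp_force: 49.0
```

Run:
```python
from h import *
for c in ("scene","side"):
    p=bot.camera(c); P=cloud(p).reshape(-1,3); C=p["color"].reshape(-1,3).astype(int); save(p,c+"1")
    for k,(x,y,a) in {"red":(.672,.198,-6),"yellow":(.660,.011,10.5),"blue":(.661,-.197,9.5)}.items():
        r=np.hypot(P[:,0]-x,P[:,1]-y)
        rod=(r>.03)&(r<.095)&(P[:,2]>.155)&(P[:,2]<.178)&(C.max(1)-C.min(1)<40)
        q=P[rod].mean(0); print(c,k,rod.sum(),q.round(3),(np.degrees(np.arctan2(y-q[1],x-q[0]))-a).round(1))
```

```text
scene red 53 [0.607 0.209 0.169] -3.8
scene yellow 57 [0.596 0.003 0.169] -3.3
scene blue 57 [ 0.598 -0.209  0.168] 1.3
side red 40 [0.609 0.206 0.166] -1.5
side yellow 47 [0.599 0.002 0.166] -2.5
side blue 55 [ 0.6   -0.21   0.166] 2.5
```

The yellow block is gripped and all three hooks are within about 5° of their arrows. I lift it and approach the yellow hook.

Request:
play_rows:
  targets:
    - {"grip":255,"linear":[0,0,4],"delta_rot":[0,0,0]}
    - {"grip":255,"linear":[0,0,8],"delta_rot":[0,0,0]}
    - {"grip":255,"linear":[2,-1,12.2],"delta_rot":[0,0,0.06]}
    - {"grip":255,"linear":[5,-2.5,12.2],"delta_rot":[0,0,0.12]}
    - {"grip":255,"linear":[8,-4,12.2],"delta_rot":[0,0,0.12]}
    - {"grip":255,"linear":[10.5,-5,12.2],"delta_rot":[0,0,0.12]}
    - {"grip":255,"linear":[11.9,-5.5,12.2],"delta_rot":[0,0,0.12]}
    - {"grip":255,"linear":[11.9,-5.5,12.2],"delta_rot":[0,0,0.12]}
    - {"grip":255,"linear":[11.9,-5.5,12.2],"delta_rot":[0,0,0.12]}

```text
time: 14.9
ee_pos: [0.5194, -0.0061, 0.1934]
tcp_rot: [180.0, -0.0, 96.9]
wrist_force: [-0.7, -0.2, -3.0]
opening: 0.0135
grasp_force: 50.3
```

Run:
```python
from h import *
a=bot.camera("side"); b=bot.camera("scene")
A=cv2.resize(a["color"][120:280,230:430],(400,320)); B=cv2.resize(b["color"][130:290,220:420],(400,320))
cv2.imwrite("pics/ins1.png",np.hstack([A,B])[:,:,::-1]); print(bot.get_obs()["ee_pos"],bot.get_obs()["opening"])
print([(r["conf"],world(b,*r["pixel"],z=.1715)) for r in bot.pinpoint(b,"block_yellow_c")],[(r["conf"],world(a,*r["pixel"],z=.1715)) for r in bot.pinpoint(a,"block_yellow_c")])
```

```text
[ 0.51898029 -0.00585859  0.19342283] 0.012881481357041044
[(0.86, array([ 0.51423804, -0.00614415,  0.1715    ])), (0.49, array([ 0.620391  , -0.09405285,  0.1715    ]))] [(0.8, array([0.52190251, 0.00208405, 0.1715    ])), (0.52, array([ 0.45098396, -0.43004464,  0.1715    ]))]
```

View pics/ins1.png

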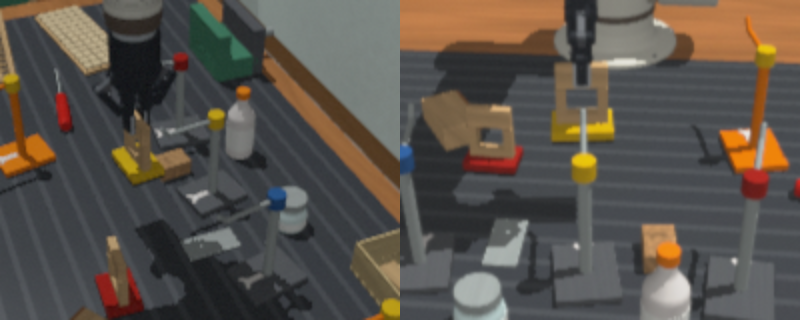

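The picture shows the yellow rod in line with the block's window, at the right-hand view's (583,110). I insert it slowly.

Request:
play_rows:
  targets:
    - {"grip":255,"linear":[1.2,0.15,0.1],"delta_rot":[0,0,0]}
    - {"grip":255,"linear":[2.4,0.3,0.1],"delta_rot":[0,0,0]}
    - {"grip":255,"linear":[3.6,0.45,0.1],"delta_rot":[0,0,0]}
    - {"grip":255,"linear":[4.8,0.6,0.1],"delta_rot":[0,0,0]}
    - {"grip":255,"linear":[6,0.75,0.1],"delta_rot":[0,0,0]}
    - {"grip":255,"linear":[7.2,0.9,0.1],"delta_rot":[0,0,0]}
    - {"grip":255,"linear":[8.1,1,0.1],"delta_rot":[0,0,0]}
    - {"grip":255,"linear":[8.1,1,0.1],"delta_rot":[0,0,0]}

```text
time: 15.9
ee_pos: [0.6012, 0.0041, 0.1932]
tcp_rot: [-180.0, -0.0, 96.9]
wrist_force: [-0.9, 0.3, -2.8]
opening: 0.0131
grasp_force: 50.3
```

Request:
play_rows:
  targets:
    - {"grip":255,"linear":[0,0,-0.5],"delta_rot":[0,0,0]}
    - {"grip":255,"linear":[0,0,-1],"delta_rot":[0,0,0]}
    - {"grip":255,"linear":[0,0,-1.5],"delta_rot":[0,0,0]}
    - {"grip":255,"linear":[0,0,-1.9],"delta_rot":[0,0,0]}
    - {"grip":255,"linear":[0,0,-1.9],"delta_rot":[0,0,0]}

```text
time: 16.4
ee_pos: [0.6001, 0.0038, 0.1746]
tcp_rot: [-180.0, 0.0, 96.9]
wrist_force: [-0.1, -0.3, -2.5]
opening: 0.0133
grasp_force: 50.4
```

Request:
play_rows:
  targets:
    - {"grip":255,"linear":[0,0,-0.2],"delta_rot":[0,0,0]}
    - {"grip":255,"linear":[0,0,-0.4],"delta_rot":[0,0,0]}
    - {"grip":150,"linear":[0,0,-0.4],"delta_rot":[0,0,0]}
    - {"grip":150,"linear":[0,0,-0.4],"delta_rot":[0,0,0]}
    - {"grip":150,"linear":[0,0,-0.4],"delta_rot":[0,0,0]}
    - {"grip":150,"linear":[0,0,-0.4],"delta_rot":[0,0,0]}
    - {"grip":150,"linear":[0,0,2],"delta_rot":[0,0,0]}
    - {"grip":150,"linear":[0,0,6],"delta_rot":[0,0,0]}
    - {"grip":150,"linear":[0,0,11],"delta_rot":[0,0,0]}
    - {"grip":150,"linear":[0,0,11],"delta_rot":[0,0,0]}

```text
time: 17.4
ee_pos: [0.6018, 0.0039, 0.2922]
tcp_rot: [179.4, 0.1, 96.9]
wrist_force: [0.7, 0.2, 0.4]
opening: 0.0349
grasp_force: 0.0
```

```bash
cat > ins.py <<'E'
from h import *
import sys
a=bot.camera("side"); b=bot.camera("scene")
A=cv2.resize(a["color"][120:280,230:430],(400,320)); B=cv2.resize(b["color"][130:290,220:420],(400,320))
cv2.imwrite(f"pics/{sys.argv[1]}.png",np.hstack([A,B])[:,:,::-1]); print(bot.get_obs()["ee_pos"],bot.get_obs()["opening"])
for t,z in (("block_yellow_c",.151),("block_red_c",float(sys.argv[2]))):
  for p in (a,b): print(t,[(round(r["conf"],2),world(p,*r["pixel"],z=z).round(3)) for r in bot.pinpoint(p,t)][:2])
E
python3 ins.py ins2 .05
```

```text
[0.60114173 0.00387559 0.28601597] 0.035246232290292896
block_yellow_c []
block_yellow_c [(0.77, array([ 0.599, -0.001,  0.151]))]
block_red_c [(0.57, array([ 0.435, -0.157,  0.05 ]))]
block_red_c [(0.83, array([ 0.44 , -0.148,  0.05 ]))]
```

View pics/ins2.png

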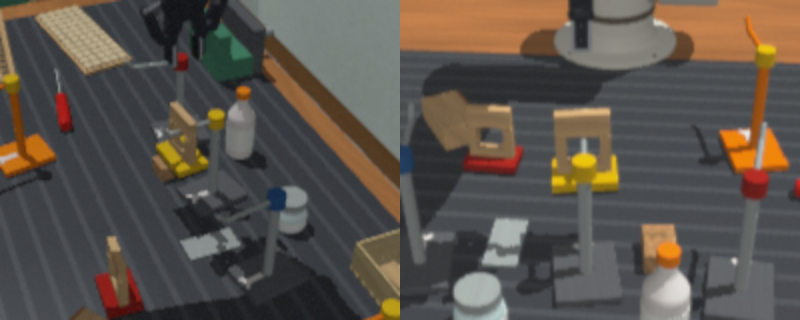

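The yellow block hangs on its hook. Now the red block.

Request:
play_rows:
  targets:
    - {"grip":100,"linear":[-5,-4,0],"delta_rot":[0,0,-0.1]}
    - {"grip":100,"linear":[-9,-8,-2],"delta_rot":[0,0,-0.175]}
    - {"grip":100,"linear":[-13,-12,-5],"delta_rot":[0,0,-0.175]}
    - {"grip":100,"linear":[-16.9,-15.6,-8],"delta_rot":[0,0,-0.175]}
    - {"grip":100,"linear":[-16.9,-15.6,-8],"delta_rot":[0,0,-0.175]}
    - {"grip":100,"linear":[-16.9,-15.6,-8],"delta_rot":[0,0,-0.175]}
    - {"grip":100,"linear":[-16.9,-15.6,-8],"delta_rot":[0,0,-0.175]}

```text
time: 18.4
ee_pos: [0.4304, -0.1524, 0.2039]
tcp_rot: [-179.9, -0.0, 86.7]
wrist_force: [-0.5, -0.2, -0.1]
opening: 0.0518
grasp_force: 0.0
```

```bash
python3 look.py w5 | grep -v yellow
```

```text
[ 0.4314 -0.1521  0.2047] 0.052013512124565286
hook_red_rod [(0.46, [325, 185], [0.432, -0.121])]
hook_blue_rod [(0.56, [574, 294], [0.603, -0.21]), (0.55, [616, 109], [0.602, -0.085])]
block_red_c []
block_blue_c [(0.34, [327, 185], [0.433, -0.152])]
blue rod 1040 [ 0.605 -0.206  0.168] hook angle deg -0.7
red top 1178 [ 0.432 -0.15   0.1  ] [ 432. -151.] [65. 13.] 86.5
red base 2376 [ 0.432 -0.148  0.019] [ 432. -152.] [79. 55.] 86.5
```

Request:
play_rows:
  targets:
    - {"grip":100,"linear":[0,0,-5],"delta_rot":[0,0,0]}
    - {"grip":100,"linear":[0,0,-10],"delta_rot":[0,0,0]}
    - {"grip":100,"linear":[0,0,-13.2],"delta_rot":[0,0,0]}
    - {"grip":100,"linear":[0,0,-13.2],"delta_rot":[0,0,0]}
    - {"grip":255,"linear":[0,0,-13.2],"delta_rot":[0,0,0]}
    - {"grip":255,"linear":[0,0,-13.2],"delta_rot":[0,0,0]}
    - {"grip":255,"linear":[0,0,-13.2],"delta_rot":[0,0,0]}
    - {"grip":255,"linear":[0,0,-13.2],"delta_rot":[0,0,0]}
    - {"grip":255,"linear":[0,0,-13.2],"delta_rot":[0,0,0]}
    - {"grip":255,"linear":[0,0,-13.2],"delta_rot":[0,0,0]}

```text
time: 19.75
ee_pos: [0.4331, -0.1526, 0.0752]
tcp_rot: [179.7, 0.1, 86.9]
wrist_force: [1.7, -0.8, 7.2]
opening: 0.0132
grasp_force: 50.3
```

Request:
play_rows:
  targets:
    - {"grip":255,"linear":[0,0,4],"delta_rot":[0,0,0]}
    - {"grip":255,"linear":[0,0,8],"delta_rot":[0,0,0]}
    - {"grip":255,"linear":[0,3,12],"delta_rot":[0,0,0]}
    - {"grip":255,"linear":[0,7,12],"delta_rot":[0,0,0]}
    - {"grip":255,"linear":[0,11,12],"delta_rot":[0,0,0]}
    - {"grip":255,"linear":[0,15,12],"delta_rot":[0,0,0]}
    - {"grip":255,"linear":[0.5,19,12],"delta_rot":[0,0,-0.03]}
    - {"grip":255,"linear":[1,23,12],"delta_rot":[0,0,-0.06]}
    - {"grip":255,"linear":[2,27,12],"delta_rot":[0,0,-0.1]}
    - {"grip":255,"linear":[3.5,31,12],"delta_rot":[0,0,-0.1]}

```text
time: 20.75
ee_pos: [0.4664, 0.1597, 0.1939]
tcp_rot: [179.9, -0.0, 81.1]
wrist_force: [1.4, -0.3, -1.4]
opening: 0.0129
grasp_force: 49.8
```

Request:
play_rows:
  targets:
    - {"grip":255,"linear":[3,4,0],"delta_rot":[0,0,0]}
    - {"grip":255,"linear":[6.5,6.3,0],"delta_rot":[0,0,0]}
    - {"grip":255,"linear":[6.5,6.3,0],"delta_rot":[0,0,0]}
    - {"grip":255,"linear":[6.5,6.3,0],"delta_rot":[0,0,0]}

```text
time: 21.15
ee_pos: [0.5317, 0.2213, 0.1921]
tcp_rot: [-179.9, 0.1, 81.2]
wrist_force: [-0.7, 0.2, -1.2]
opening: 0.0131
grasp_force: 50.1
```

```bash
python3 ins.py ins3 .17;  python3 look.py w6|grep red
```

```text
[0.53113928 0.22043419 0.19340611] 0.013127133289611336
block_yellow_c [(0.64, array([0.606, 0.006, 0.151]))]
block_yellow_c []
block_red_c [(0.76, array([0.53 , 0.215, 0.17 ]))]
block_red_c [(0.67, array([0.532, 0.233, 0.17 ]))]
hook_red_rod [(0.65, [461, 234], [0.615, 0.21])]
block_red_c []
red rod 1140 [0.616 0.209 0.168] hook angle deg -5.5
```

View pics/ins3.png

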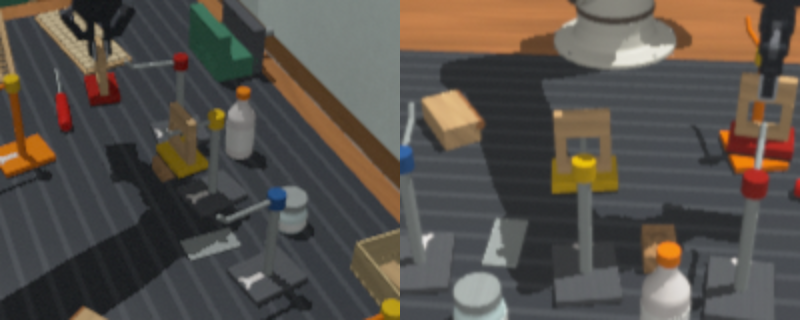

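The red rod ends inside the window area, at the right-hand view's (762,125), and is aligned. I insert the red block, lower it and release.

Request:
play_rows:
  targets:
    - {"grip":255,"linear":[1.2,-0.2,0.1],"delta_rot":[0,0,0]}
    - {"grip":255,"linear":[2.4,-0.35,0.1],"delta_rot":[0,0,0]}
    - {"grip":255,"linear":[3.6,-0.5,0.1],"delta_rot":[0,0,0]}
    - {"grip":255,"linear":[4.8,-0.7,0.1],"delta_rot":[0,0,0]}
    - {"grip":255,"linear":[6,-0.9,0.1],"delta_rot":[0,0,0]}
    - {"grip":255,"linear":[7.2,-1.05,0.1],"delta_rot":[0,0,0]}
    - {"grip":255,"linear":[8.2,-1.2,0.1],"delta_rot":[0,0,0]}
    - {"grip":255,"linear":[8.2,-1.2,0.1],"delta_rot":[0,0,0]}

```text
time: 22.6
ee_pos: [0.6145, 0.2085, 0.1929]
tcp_rot: [-180.0, 0.0, 81.1]
wrist_force: [-0.5, 0.0, -2.0]
opening: 0.0132
grasp_force: 50.1
```

Request:
play_rows:
  targets:
    - {"grip":255,"linear":[0,0,-0.6],"delta_rot":[0,0,0]}
    - {"grip":255,"linear":[0,0,-1.2],"delta_rot":[0,0,0]}
    - {"grip":255,"linear":[0,0,-1.7],"delta_rot":[0,0,0]}
    - {"grip":255,"linear":[0,0,-2.0],"delta_rot":[0,0,0]}
    - {"grip":255,"linear":[0,0,-2.1],"delta_rot":[0,0,0]}
    - {"grip":255,"linear":[0,0,-2.1],"delta_rot":[0,0,0]}

```text
time: 23.2
ee_pos: [0.6131, 0.2093, 0.1754]
tcp_rot: [179.9, -0.1, 81.1]
wrist_force: [-5.2, 0.1, 11.7]
opening: 0.0132
grasp_force: 52.3
```

Contact: the block rests on the rod. Releasing.

Request:
play_rows:
  targets:
    - {"grip":255,"linear":[0,0,0.2],"delta_rot":[0,0,0]}
    - {"grip":150,"linear":[0,0,0.2],"delta_rot":[0,0,0]}
    - {"grip":150,"linear":[0,0,0.2],"delta_rot":[0,0,0]}
    - {"grip":150,"linear":[0,0,0.2],"delta_rot":[0,0,0]}
    - {"grip":150,"linear":[0,0,0.2],"delta_rot":[0,0,0]}
    - {"grip":150,"linear":[0,0,2],"delta_rot":[0,0,0]}
    - {"grip":150,"linear":[0,0,6],"delta_rot":[0,0,0]}
    - {"grip":150,"linear":[0,0,11],"delta_rot":[0,0,0]}
    - {"grip":200,"linear":[0,0,11],"delta_rot":[0,0,0]}

```text
time: 24.1
ee_pos: [0.6147, 0.2093, 0.2907]
tcp_rot: [179.4, -0.3, 81.1]
wrist_force: [0.8, -0.3, 0.1]
opening: 0.0217
grasp_force: 0.0
```

```bash
python3 ins.py ins4 .151
python3 - <<'E'
from h import *
for c in ("side","scene"):
    p=bot.camera(c); P=cloud(p).reshape(-1,3); hsv=cv2.cvtColor(p["color"],cv2.COLOR_RGB2HSV).reshape(-1,3)
    for t in ("tally_pivot","tally_knob"): print(t,[(round(r["conf"],2),np.round(r["pixel"]).tolist(),world(p,*r["pixel"],z=.085).round(3)) for r in bot.pinpoint(p,t)][:2])
    m=(np.hypot(P[:,0]-.42,P[:,1]+.35)<.07)&(P[:,2]>.05)&(P[:,2]<.12)&(hsv[:,1]>150)&((hsv[:,0]<10)|(hsv[:,0]>170))
    print("knob",m.sum(),P[m].mean(0).round(3),P[m].min(0).round(3),P[m].max(0).round(3))
    m=(np.hypot(P[:,0]-.48,P[:,1]+.37)<.12)&(P[:,2]>.045)&(P[:,2]<.062)
    r=cv2.minAreaRect((P[m][:,:2]*1000).astype(np.float32)); print("counter top",m.sum(),np.round(r[0]),np.round(r[1]),r[2])
E
```

```text
[0.61414051 0.20905276 0.28404474] 0.018060628037132945
block_yellow_c [(0.61, array([0.601, 0.019, 0.151])), (0.17, array([ 0.55 , -0.068,  0.151]))]
block_yellow_c [(0.81, array([ 0.611, -0.002,  0.151]))]
block_red_c [(0.69, array([0.619, 0.216, 0.151]))]
block_red_c [(0.93, array([0.619, 0.218, 0.151]))]
tally_pivot [(0.66, [334.0, 304.0], array([ 0.48 , -0.377,  0.085])), (0.4, [270.0, 297.0], array([ 0.334, -0.296,  0.085]))]
tally_knob [(0.46, [306.0, 304.0], array([ 0.413, -0.349,  0.085]))]
knob 74 [ 0.407 -0.358  0.088] [ 0.4   -0.363  0.064] [ 0.415 -0.346  0.103]
counter top 1020 [ 471. -380.] [126.  87.] 12.528565406799316
tally_pivot [(0.91, [184.0, 196.0], array([ 0.498, -0.368,  0.085])), (0.45, [403.0, 210.0], array([0.517, 0.236, 0.085]))]
tally_knob [(0.56, [203.0, 180.0], array([ 0.409, -0.345,  0.085]))]
knob 55 [ 0.416 -0.351  0.085] [ 0.407 -0.359  0.06 ] [ 0.423 -0.346  0.1  ]
counter top 599 [ 481. -377.] [121.  85.] 11.575953483581543
```

View pics/ins4.png

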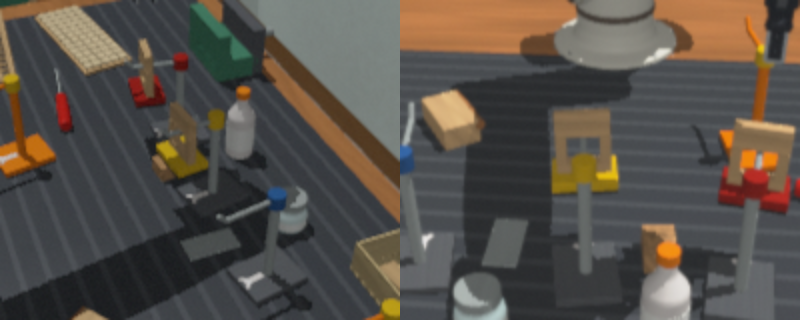

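Both blocks hang correctly. Now to the tally lever: the knob is near (0.411,-0.353) and the pivot near (0.485,-0.372).

Request:
play_rows:
  targets:
    - {"grip":255,"linear":[-4,-4,2],"delta_rot":[0,0,0.15]}
    - {"grip":255,"linear":[-8,-9,2],"delta_rot":[0,0,0.15]}
    - {"grip":255,"linear":[-11,-14,2],"delta_rot":[0,0,0.15]}
    - {"grip":255,"linear":[-13,-19,2],"delta_rot":[0,0,0.15]}
    - {"grip":255,"linear":[-15,-24,2],"delta_rot":[0,0,0.15]}
    - {"grip":255,"linear":[-16,-29,2],"delta_rot":[0,0,0.15]}
    - {"grip":255,"linear":[-17,-34,2],"delta_rot":[0,0,0.15]}
    - {"grip":255,"linear":[-18,-39,2],"delta_rot":[0,0,0.15]}
    - {"grip":255,"linear":[-19,-43,1],"delta_rot":[0,0,0.15]}
    - {"grip":255,"linear":[-19.4,-46,0],"delta_rot":[0,0,0.15]}

```text
time: 25.7
ee_pos: [0.4212, -0.2392, 0.2867]
tcp_rot: [179.9, 0.1, 89.7]
wrist_force: [0.6, 0.0, -0.6]
opening: -0.0
grasp_force: 0.0
```

Request:
play_rows:
  targets:
    - {"grip":255,"linear":[0,-2,-2],"delta_rot":[0,0,0]}
    - {"grip":255,"linear":[0,-4,-4],"delta_rot":[0,0,0]}
    - {"grip":255,"linear":[0,-4,-4],"delta_rot":[0,0,0]}
    - {"grip":255,"linear":[0,-4,-4],"delta_rot":[0,0,0]}

```text
time: 26.1
ee_pos: [0.4217, -0.277, 0.2459]
tcp_rot: [-180.0, -0.0, 89.7]
wrist_force: [-0.6, 0.3, -0.1]
opening: 0.0003
grasp_force: 0.0
```

Run:
```python
from h import *
p=bot.camera("wrist"); save(p,"t1"); P=cloud(p).reshape(-1,3); hsv=cv2.cvtColor(p["color"],cv2.COLOR_RGB2HSV).reshape(-1,3)
print(bot.get_obs()["ee_pos"])
for t in ("tally_pivot","tally_knob"): print(t,[(round(r["conf"],2),np.round(r["pixel"]).tolist(),world(p,*r["pixel"],z=.085).round(3)) for r in bot.pinpoint(p,t)][:2])
m=(np.hypot(P[:,0]-.42,P[:,1]+.35)<.07)&(P[:,2]>.05)&(P[:,2]<.12)&(hsv[:,1]>150)&((hsv[:,0]<10)|(hsv[:,0]>170))
if m.any(): print("knob",m.sum(),P[m].mean(0).round(3),P[m].min(0).round(3),P[m].max(0).round(3))
```

```text
[ 0.42205694 -0.27676716  0.24667487]
tally_pivot [(0.7, [374.0, 266.0], array([ 0.478, -0.375,  0.085]))]
tally_knob [(0.83, [313.0, 248.0], array([ 0.409, -0.351,  0.085]))]
knob 145 [ 0.408 -0.348  0.078] [ 0.401 -0.352  0.06 ] [ 0.415 -0.346  0.102]
```

View pics/t1.png

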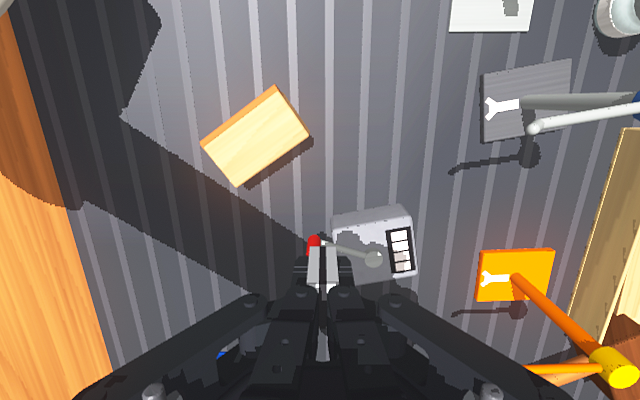

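The wrist view shows the knob at (313,245) and the pivot at (374,262), with a lever length of 74.6 mm as expected. I descend on the knob's +y side and push it toward -y (counterclockwise).

Request:
play_rows:
  targets:
    - {"grip":255,"linear":[-0.4,-4.4,-4],"delta_rot":[0,0,0]}
    - {"grip":255,"linear":[-0.4,-4.4,-8],"delta_rot":[0,0,0]}
    - {"grip":255,"linear":[-0.4,-4.4,-12],"delta_rot":[0,0,0]}
    - {"grip":255,"linear":[-0.4,-4.4,-16],"delta_rot":[0,0,0]}
    - {"grip":255,"linear":[-0.4,-4.4,-17.4],"delta_rot":[0,0,0]}
    - {"grip":255,"linear":[-0.4,-4.4,-17.4],"delta_rot":[0,0,0]}

```text
time: 26.85
ee_pos: [0.4177, -0.3202, 0.0711]
tcp_rot: [-179.9, -0.1, 89.8]
wrist_force: [0.3, 0.4, 0.8]
opening: 0.0001
grasp_force: 0.0
```

Request:
play_rows:
  targets:
    - {"grip":255,"linear":[-0.5,-1.2,0],"delta_rot":[0,0,0]}
    - {"grip":255,"linear":[-1,-2.4,0],"delta_rot":[0,0,0]}
    - {"grip":255,"linear":[-1.6,-3.6,0],"delta_rot":[0,0,0]}
    - {"grip":255,"linear":[-1.6,-4.8,0],"delta_rot":[0,0,0]}
    - {"grip":255,"linear":[-1.5,-5.8,0],"delta_rot":[0,0,0]}
    - {"grip":255,"linear":[-1.2,-6.8,0],"delta_rot":[0,0,0]}
    - {"grip":255,"linear":[-1,-7.8,0],"delta_rot":[0,0,0]}
    - {"grip":255,"linear":[-0.9,-8.4,0],"delta_rot":[0,0,0]}
    - {"grip":255,"linear":[-0.9,-8.4,0],"delta_rot":[0,0,0]}

```text
time: 27.75
ee_pos: [0.409, -0.4058, 0.0714]
tcp_rot: [-180.0, -0.0, 89.7]
wrist_force: [-2.3, 1.5, 0.1]
opening: -0.0001
grasp_force: 1.2
```

Run:
```python
from h import *
for c in ("side","scene"):
    p=bot.camera(c); P=cloud(p).reshape(-1,3); hsv=cv2.cvtColor(p["color"],cv2.COLOR_RGB2HSV).reshape(-1,3)
    m=(np.hypot(P[:,0]-.42,P[:,1]+.39)<.08)&(P[:,2]>.055)&(P[:,2]<.115)&(hsv[:,1]>150)&((hsv[:,0]<10)|(hsv[:,0]>170))
    if m.any(): print("knob",m.sum(),P[m].mean(0).round(3))
```

```text
knob 78 [ 0.418 -0.425  0.088]
knob 59 [ 0.427 -0.419  0.084]
```

Request:
play_rows:
  targets:
    - {"grip":255,"linear":[0.2,-0.25,0],"delta_rot":[0,0,0]}
    - {"grip":255,"linear":[0.4,-0.5,0],"delta_rot":[0,0,0]}
    - {"grip":255,"linear":[0.4,-0.5,0],"delta_rot":[0,0,0]}

```text
time: 28.15
ee_pos: [0.4121, -0.4099, 0.0715]
tcp_rot: [-179.9, -0.1, 89.7]
wrist_force: [-6.5, 3.3, 1.2]
opening: 0.0001
grasp_force: 3.6
```

The force rose past the spring's value, so the lever is at its stop. I let it return with the finger, then retreat.

Request:
play_rows:
  targets:
    - {"grip":255,"linear":[-0.4,1,0],"delta_rot":[0,0,0]}
    - {"grip":255,"linear":[-0.7,2.4,0],"delta_rot":[0,0,0]}
    - {"grip":255,"linear":[-1.0,3.8,0],"delta_rot":[0,0,0]}
    - {"grip":255,"linear":[-1.0,5.2,0],"delta_rot":[0,0,0]}
    - {"grip":255,"linear":[-0.5,6.6,0],"delta_rot":[0,0,0]}
    - {"grip":255,"linear":[0,8,0],"delta_rot":[0,0,0]}
    - {"grip":255,"linear":[0.5,9.4,0],"delta_rot":[0,0,0]}
    - {"grip":255,"linear":[0.5,10,4],"delta_rot":[0,0,0]}
    - {"grip":255,"linear":[0.5,10,9],"delta_rot":[0,0,0]}
    - {"grip":255,"linear":[0.5,10,14],"delta_rot":[0,0,0]}

```text
time: 29.15
ee_pos: [0.4183, -0.309, 0.2134]
tcp_rot: [-180.0, -0.0, 89.8]
wrist_force: [1.8, -1.3, 1.0]
opening: 0.0004
grasp_force: 0.0
```

Request:
play_rows:
  targets:
    - {"grip":255,"linear":[0,5,5],"delta_rot":[0,0,0]}
    - {"grip":255,"linear":[-5,8,10],"delta_rot":[0,0,0]}
    - {"grip":255,"linear":[-8,10,12],"delta_rot":[0,0,0]}
    - {"grip":255,"linear":[-8,10,12],"delta_rot":[0,0,0]}
    - {"grip":255,"linear":[-8,10,12],"delta_rot":[0,0,0]}
    - {"grip":255,"linear":[-8,10,12],"delta_rot":[0,0,0]}
    - {"grip":255,"linear":[-8,10,12],"delta_rot":[0,0,0]}
    - {"grip":255,"linear":[-8,10,12],"delta_rot":[0,0,0]}

```text
time: 29.95
ee_pos: [0.3384, -0.2104, 0.3307]
tcp_rot: [-179.9, -0.1, 89.7]
wrist_force: [-0.3, -0.2, -0.3]
opening: -0.0003
grasp_force: 0.0
```

```bash
python3 ins.py fin .151
python3 - <<'E'
from h import *
p=bot.camera("wrist")
for t in ("tally_pivot","tally_knob"): print(t,[(round(r["conf"],2),world(p,*r["pixel"],z=.085).round(3)) for r in bot.pinpoint(p,t)][:2])
for c in ("side","scene"):
    p=bot.camera(c); P=cloud(p).reshape(-1,3); hsv=cv2.cvtColor(p["color"],cv2.COLOR_RGB2HSV).reshape(-1,3)
    m=(np.hypot(P[:,0]-.42,P[:,1]+.37)<.08)&(P[:,2]>.055)&(P[:,2]<.115)&(hsv[:,1]>150)&((hsv[:,0]<10)|(hsv[:,0]>170))
    print("knob",m.sum(),P[m].mean(0).round(3)); C=p["color"].reshape(-1,3).astype(int)
    for k,(x,y,a) in {"red":(.672,.198,-6),"yellow":(.660,.011,10.5),"blue":(.661,-.197,9.5)}.items():
        r=np.hypot(P[:,0]-x,P[:,1]-y)
        rod=(r>.03)&(r<.1)&(P[:,2]>.158)&(P[:,2]<.178)&(C.max(1)-C.min(1)<35)
        q=P[rod].mean(0); print(c,k,rod.sum(),q.round(3),(np.degrees(np.arctan2(y-q[1],x-q[0]))-a).round(1))
E
```

```text
[ 0.33831734 -0.21039538  0.33089839] 0.00025352979116137757
block_yellow_c [(0.9, array([0.612, 0.015, 0.151]))]
block_yellow_c [(0.94, array([0.609, 0.002, 0.151]))]
block_red_c [(0.65, array([0.615, 0.2  , 0.151]))]
block_red_c [(0.77, array([0.602, 0.22 , 0.151])), (0.17, array([0.79 , 0.104, 0.151]))]
tally_pivot [(0.72, array([ 0.481, -0.377,  0.085]))]
tally_knob [(0.72, array([ 0.409, -0.349,  0.085]))]
knob 72 [ 0.407 -0.358  0.087]
side red 43 [0.606 0.209 0.168] -3.5
side yellow 38 [0.588 0.002 0.168] -3.7
side blue 59 [ 0.598 -0.211  0.167] 2.8
knob 60 [ 0.417 -0.351  0.083]
scene red 19 [0.631 0.211 0.167] -11.4
scene yellow 38 [0.614 0.001 0.168] 2.3
scene blue 59 [ 0.596 -0.209  0.168] 1.3
```

View pics/fin.png

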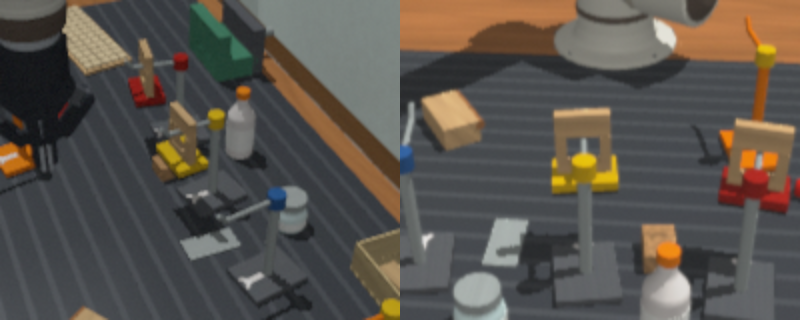

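Both blocks hang on their hooks, the hooks are aligned, the knob is back at rest and the arm is clear. Handing in.

```bash
python3 -c "
from workcell import bot
print(bot.job_done())"
```

```text
the job is handed in; nothing more can be done
None
```

I handed the job in, but the judge's result was not shown. All three hooks point along their arrows; the red and yellow blocks hang released on their hooks (no blue block was on the bench); and the tally lever went to its stop and sprang back.

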